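Hold a strut spring compressed on the arbor press for its clip

TASK

A coil-over strut stands in the arbor press waiting for its retaining clip, but a spray can is in the way under the press's lever: without knocking it over, move the can so that it stands upright on the table at least 10 cm from where it was, and let go of it. Then pull the lever down until the top of the spring cup is about 4 mm below the clip groove in the rod (the lever bar is then level; never go further than 8 mm below) and keep holding it still there so that I can slip the clip in: finish with the lever still held down, since the spring pushes it back up when it is let go. Leave the wheel, the jar and the red tray alone.

Things in the scene. Friction and masses are not known exactly. Their poses are not given: they have to be found in the camera images.
- press: grey half-ton arbor press, bolted down. Origin on the table under ram and strut; -x its front (open throat), z up. mm: base x -70..110, y -50..50, 22 high; column x 50..95, y -22..22; head x -33..95, y -30..30, z 150..212; ram, 20 square, up to z 264. Place and yaw vary; the front faces the robot's right, within 20 degrees
- lever: press lever: 12 mm steel bar in the plane y = -75 mm of the press frame, turning about the press's y axis on a hub 178 mm up. Main arm 165 mm from hub axis to ball knob; a 55 mm stub with a 22 mm ball behind. Start: arm 63 to 70 degrees above level, leaning to the press's front. Pull the knob forward and down. Origin on the hub axis
- lever_knob (a point): centre of the black 28 mm ball knob at the arm's end; about 325 to 333 mm above the table at the start, 178 mm when level. The lever stays put by friction (3 N at the knob) until, about 39 degrees above level, the pusher lands on the spring cup; then the spring pushes back: about 12 N at the knob when pulled level. Let go, it springs back to about 30 degrees above level
- lever_hub (a point): fixed point on the lever's hub axis in the plane of the bar, at (30, -75, 178) mm of the press frame. The knob moves on a 165 mm circle about it, in the press's x-z plane
- cup_top (a point): centre of the top face of the spring cup, the 35 mm aluminium ring on the coil spring on the ram axis; 100 mm above the table with the spring free. Moves straight down, 18 mm per rad of lever once the pusher rests on it (24 N preload, 6 N/mm). z up
- clip_groove (a point): clip groove in the strut's 8 mm steel rod, on the ram axis 92 mm above the table, fixed, z up. Inside the cup while the spring is free, seen through the pusher's side windows later. With the lever level the cup top is 4 mm below it; (a level lever is the finest guide); with the arm 6.4 degrees above level 2 mm, 6.4 below level 6 mm, 12.7 below level 8 mm
- can: closed spray can standing upright under the lever's path near where the knob comes down: aluminium body 52 mm diameter with a shoulder at 145 to 160 mm, white cap 38 mm diameter from 160 to 205 mm (its top), 0.2 to 0.4 kg. Origin at the centre of its underside, z up. Stops the lever 15 to 20 degrees before level
- wheel: bystander: black-tyred wheel 62 mm diameter, 27 mm high, lying flat. Origin under its centre
- jar: bystander: clear jar with white lid, 56 mm diameter, 75 mm high, upright. Origin under its centre
- tray: bystander: shallow red tray 120 x 170 x 30 mm with two finished struts in it. Origin under its centre
Mind the look-alikes: they are no part of the job. There is more than one size of the can; the job needs the middle-sized.

How it is judged:
By the outcome, as a careful person would: the job done as asked, in the order asked, and still so for the second after the job is handed in, while the arm keeps its last pose, push and grip.
It also fails if it takes over 58 s, if anything falls off the work surface, if the arm or the gripper's body presses on something with over 40 N, if the wrist force passes 120 N, or if a joint passes its speed limit or range.

ROBOT

A 7-joint arm with a two-finger parallel gripper is mounted at the origin on the work surface. World frame = base frame: x ahead of the robot, y to its left, z up, the work surface at z = 0. Lengths are in m, angles in rad, forces in N, time in s.
With the tool pointing down it reaches from about 0.4 to 0.925 m from the base axis. Payload 4.1 kg.
Tool frame: the origin (TCP) lies midway between the tips of the shut fingers; the grasp point (between the pads) lies robot.pinch_z behind it (robot.pinch_z is the distance from the TCP to the grasp point, in m); z points along the fingers, y is the line along which they close (so a half turn about z gives the same grasp; the last joint's range is limited). The gripper opens to 85 mm and grips with 20 to 120 N. Pads are 22 mm wide; open, the fingers measure 114 mm over their backs; the gripper's body (76 mm by 85 mm) begins 54 mm behind the grasp point. The pads swing forward as they close: fully open they stand 13 mm farther back than shut.
Start: joints at [1.01, 0.398, 0.045, 1.537, -0.019, 1.207, -0.051], TCP at [0.29, -0.582, 0.231] pointing down, gripper open.
Joint ranges: [-2.82, 2.82], [-0.49, 2.23], [-1.37, 1.46], [0, 2.46], [-1.36, 4.5], [0.23, 2], [-2.94, 2.94]. Speed limits (rad/s): [2.57, 2.57, 3.14, 3.14, 3.14, 3.14, 3.14].

INTERFACE

Orientations are given as a rotation vector (axis times angle).
In Python, from rig import robot, vision gives the robot as it stands. The module is installed in compiled form; this text tells all that it offers.
- The arm moves only by the tool step_arm, never from a script. Its argument "steps" is a list that holds one entry, the list of rows, each a list of 5 numbers: the shift along the tool's x, y, z scaled (see below), then the turn about the tool's z scaled (see below), then the finger opening in mm, from 0 to 85.4. A call has exactly 5 rows; each row shifts and turns the commanded pose from where the row before left it, along the tool's axes as they then stand; what a row does not reach is not made up. The controller multiplies each number of a shift by 0.05 m and each number of a turn by 0.08 rad. A row lasts 1/10 s, in which the tool goes at most 50 mm and 8.59 degrees, less where a joint would pass 70% of its speed; a pose out of reach is approached as far as the arm can. A call with a number of a shift or a turn outside -1 to 1 is refused whole. A call with a gripper value outside its range is refused whole. The fingers move at their own pace and stop on an object; the grip force is fixed at half the most. Time passes only in rows, so rows that do not move let the fingers close, or fill a call up. It gives the time, the measured TCP pose, the force, the opening and the grip force at its end, in the units of the state.
- robot.sense(): the state, without advancing time (a new reading comes with each control period).
- vision.grab_frame(name): name is "scene" or "top" or "wrist"; returns a dict with "pixels" (420x560x3 uint8, red, green, blue), "vfov" (degrees; the focal length in pixels is half the picture's height over the tangent of half this angle, whatever the lens; pixels are square), "cx", "cy" (the principal point, pixels), "dist" ([k1, k2, p1, p2, k3] as OpenCV has them; the pictures are not rectified), "rvec" (rotation vector, rad) and "tvec" (3), from world to camera coordinates, as OpenCV has them. Camera axes: x right, y down, z forward; pixel columns grow to the right and rows downward; lengths in m; the calibration is good to about 2 mm. A picture is of the moment at which its call begins. There is no depth.
- robot.close_job(): hands the job in; it is judged then, once.
The state is a dict: "clock": time; "joint_positions": joint angles; "joint_velocities": joint speeds; "tau": joint torques, N m; "tcp_pos": TCP position; "eef_rot": TCP orientation; "wrist_force": force on the tool from outside, world axes, zero at the start; "moment": the same for the moment, N m; "finger_gap": finger opening in m; "grip_force": force on a finger pad.
Only numpy, scipy, OpenCV 4.12 (cv2) and the standard library are available. Lean on these libraries where they do the work, as an engineer would, in place of code of your own. Each camera call takes 0.05 s, during which the arm holds its last target. There are 200 camera calls.

## Working session

There is one attempt and no reset: what is moved stays moved. The work goes in short steps, Python scripts to look and compute and a tool call to move; the robot and the scene stay as the last step left them, time stands still between calls to the robot, and variables do not carry over. Pictures are saved under pics/ and viewed, at most 13 in all, crops included, and the job is handed in when it is done.

Besides the shell and the picture viewer there is one more tool, called after "Emit:" as name(argument=value, ...) on one line, values as JSON. step_arm: Moves the arm, as the interface text tells. Its arguments: {"type":"object","properties":{"steps":{"type":"array"}},"required":["steps"]}

```bash
mkdir -p pics; cat > h.py <<'E'
import numpy as np,cv2,pickle,sys
from rig import robot,vision
def grab(n,save=None):
    f=vision.grab_frame(n)
    if save: cv2.imwrite('pics/'+save+'.png',cv2.cvtColor(f['pixels'],cv2.COLOR_RGB2BGR)); pickle.dump(f,open('pics/'+save+'.pkl','wb'))
    return f
def load(s): return pickle.load(open('pics/'+s+'.pkl','rb'))
def cam(f):
    h=f['pixels'].shape[0]; fl=h/2/np.tan(np.radians(f['vfov'])/2)
    K=np.array([[fl,0,f['cx']],[0,fl,f['cy']],[0,0,1.]]); R=cv2.Rodrigues(np.array(f['rvec'],float))[0]
    return K,np.array(f['dist'],float),R,np.array(f['tvec'],float).ravel()
def ray(f,uv):
    K,d,R,t=cam(f); p=cv2.undistortPoints(np.array([[uv]],float),K,d).ravel()
    v=R.T@np.array([p[0],p[1],1]); return -R.T@t,v/np.linalg.norm(v)
def onz(f,uv,z):
    c,v=ray(f,uv); return c+v*(z-c[2])/v[2]
def proj(f,P):
    K,d,R,t=cam(f); return cv2.projectPoints(np.array(P,float).reshape(-1,1,3),cv2.Rodrigues(R)[0],t,K,d)[0].reshape(-1,2)
def tri(f1,a,f2,b):
    c1,v1=ray(f1,a);c2,v2=ray(f2,b)
    s=np.linalg.lstsq(np.c_[v1,-v2],c2-c1,rcond=None)[0]; p,q=c1+s[0]*v1,c2+s[1]*v2
    return (p+q)/2,np.linalg.norm(p-q)
E
python3 - <<'E'
from h import *
for n in('scene','top'):
    f=grab(n,n+'0'); print(n,ray(f,(280,210)),f['vfov'])
s=robot.sense();print(s,robot.pinch_z)
a=cv2.imread('pics/scene0.png');b=cv2.imread('pics/top0.png')
E
```

```text
scene (array([ 1.19362995, -0.80731359,  0.79892921]), array([-0.51868294,  0.65436141, -0.55025371])) 49.20679356669258
top (array([ 0.5145888 , -0.11851365,  1.20643718]), array([ 0.10711702,  0.00396095, -0.99423853])) 54.32265804288595
{'clock': 0.1, 'joint_positions': array([ 1.00999971,  0.39915794,  0.04503972,  1.53774562, -0.01871289,
        1.20690981, -0.05075007]), 'joint_velocities': array([-1.30095919e-03, -1.74917661e-03, -1.59069869e-04, -1.81307381e-03,
       -9.40274901e-04,  3.70167141e-05,  1.13901930e-03]), 'tau': array([ 4.58889815e-03, -4.76260936e+01,  1.37034886e+00, -2.54949474e+01,
        1.18482707e-02,  5.03571384e-03, -3.02922530e-06]), 'tcp_pos': array([ 0.28938247, -0.58139281,  0.23034536]), 'eef_rot': array([-3.05652328e+00, -7.18649159e-01,  8.21035860e-04]), 'wrist_force': array([-0.24851387, -0.34291782, -0.38025405]), 'moment': array([ 0.029519  , -0.00575796,  0.00730244]), 'grip_force': 0.0, 'finger_gap': 0.08593104607858934} 0.0187
```

View pics/scene0.png

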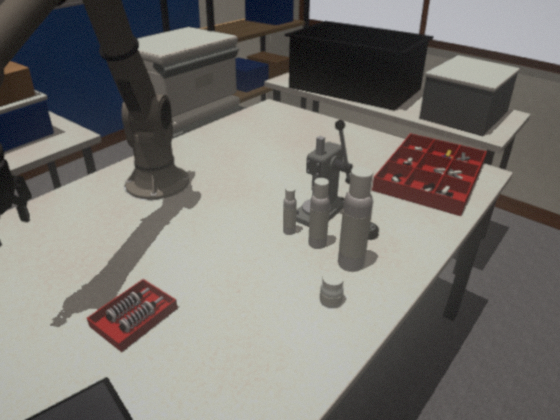

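View pics/top0.png

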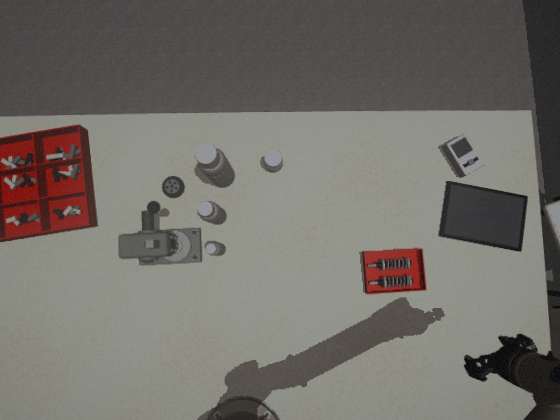

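The scene view shows cans: small at (290,210), middle at (319,213), big at (357,220). The press is at (325,175), the knob at (340,125), the jar at (332,290), the wheel at (370,230) and the tray at (133,312). In the top view the cans are at (212,247), (207,208) and (208,153), the knob at (153,207) and the wheel at (173,187). The middle can is my candidate; I'll check it in a close crop.

```bash
python3 - <<'E'
import cv2,numpy as np
a=cv2.imread('pics/scene0.png')[110:275,270:395];b=cv2.imread('pics/top0.png')[135:280,105:230]
A=cv2.resize(a,None,fx=3.2,fy=3.2,interpolation=2);B=cv2.resize(b,None,fx=3.2,fy=3.2,interpolation=2)
c=np.zeros((max(len(A),len(B)),800,3),np.uint8);c[:len(A),:400]=A;c[:len(B),400:]=B
c=cv2.convertScaleAbs(c,alpha=1.4,beta=10)
cv2.imwrite('pics/crop0.png',c)
E
```

```text
(no output)
```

View pics/crop0.png

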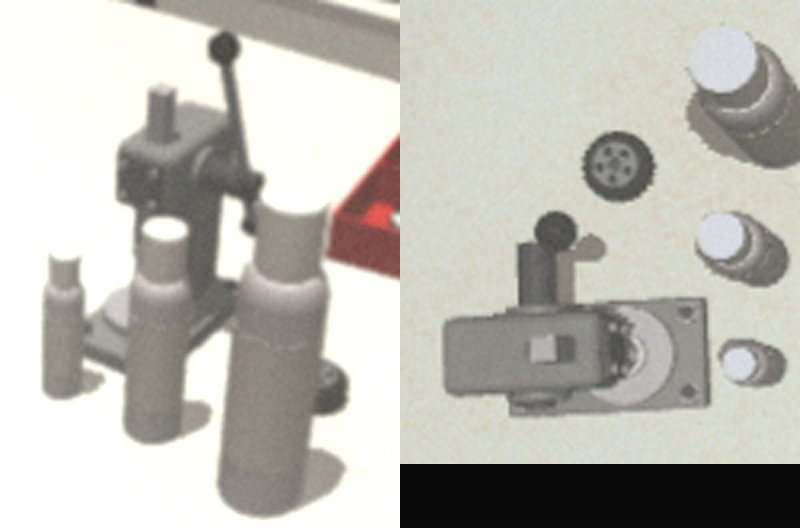

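The crop shows the middle can's cap top at scene (321,182) and top (205,208). The knob is at scene (340,125) and top (153,207), and the ram top at scene (321,138) and top (150,244). The base's front corners are at top (200.6,229) and (201,262).

```bash
python3 - <<'E'
from h import *
np.set_printoptions(precision=4,suppress=True)
s,t=load('scene0'),load('top0')
for n,a,b in(('can',(320.9,181.9),(205,208.4)),('knob',(340,125),(153.1,206.9)),('big',(361.3,172.5),(205.9,153.8)),('small',(290.3,190),(210.6,248.4)),('ram',(320.6,138),(149.7,243.8))): print(n,*tri(s,a,t,b))
k=onz(t,(153.1,206.9),.329);print('knob.329',k,'can.205',onz(t,(205,208.4),.205),'ram.264',onz(t,(149.7,243.8),.264))
print('wheel',onz(t,(173,187),.027),'jar',onz(t,(272,159),.075), 'tray',onz(t,(393,271),.015))
c=[onz(t,p,.022) for p in((200.6,228.6),(201,261.8),(139.4,264.5))];print(c)
# base grey mask edges
hsv=cv2.cvtColor(t['pixels'],cv2.COLOR_RGB2HSV);m=((hsv[...,2]<150)&(hsv[...,1]<60)).astype(np.uint8)
m[:, :100]=0
e=[]
for u in range(170,199):
    col=np.where(m[222:275,u])[0]+222
    if len(col): e.append((u,col.min(),col.max()))
e=np.array(e)
for j in(1,2):
    q=np.array([onz(t,(r[0],r[j]),.022)[:2] for r in e]);p=np.polyfit(q[:,1],q[:,0],1);print('edge',j,p,np.std(q[:,0]-np.polyval(p,q[:,1])))
E
```

```text
can [0.63   0.0715 0.2034] 0.002909629657122842
knob [0.6203 0.1599 0.3313] 0.00345017815892731
big [0.7495 0.0569 0.2792] 0.00440979197189297
small [0.533  0.0677 0.1433] 0.004169581480498413
ram [0.5435 0.1883 0.2618] 0.0049380786788613875
knob.329 [0.6192 0.1595 0.329 ] can.205 [0.6287 0.0702 0.205 ] ram.264 [0.5416 0.1859 0.264 ]
wheel [0.7131 0.1982 0.027 ] jar [ 0.7816 -0.0931  0.075 ] tray [ 0.4616 -0.4382  0.015 ]
[array([0.5908, 0.1169, 0.022 ]), array([0.4954, 0.1148, 0.022 ]), array([0.4894, 0.2926, 0.022 ])]
edge 1 [0.0166 0.6077] 0.000517224133922531
edge 2 [0.0103 0.4601] 0.001149277750425786
```

The middle can's cap top triangulates to z 0.203, so it is the right one, at about (0.629, 0.070). The knob is at (0.620, 0.160, 0.330) and the hub at about (0.616, 0.22, 0.178). In the tool frame the shift to above the can is about (+0.595, -0.433, -0.04).

Emit:
step_arm(steps=[[[0.3,-0.2,-0.3,0,85],[0.6,-0.43,-0.3,0,85],[0.6,-0.43,-0.2,0,85],[0.6,-0.43,0,0,85],[0.6,-0.43,0,0,85]]])

```text
clock: 0.6
tcp_pos: [0.3693, -0.4333, 0.273]
eef_rot: [3.056, 0.72, 0.002]
wrist_force: [-0.0, -0.1, -1.1]
finger_gap: 0.085
grip_force: 0.0
```

Emit:
step_arm(steps=[[[0.6,-0.43,0,0,85],[0.6,-0.43,0,0,85],[0.6,-0.43,0,0,85],[0.6,-0.43,0,0,85],[0.6,-0.43,0,0,85]]])

```text
clock: 1.1
tcp_pos: [0.4549, -0.2699, 0.2725]
eef_rot: [3.057, 0.721, 0.002]
wrist_force: [0.3, 0.3, 0.5]
finger_gap: 0.085
grip_force: 0.0
```

Emit:
step_arm(steps=[[[0.6,-0.43,0,0,85],[0.6,-0.43,0,0,85],[0.6,-0.43,0,0,85],[0.6,-0.43,0,0,85],[0.6,-0.43,0,0,85]]])

```text
clock: 1.6
tcp_pos: [0.5408, -0.1068, 0.2725]
eef_rot: [3.057, 0.721, 0.001]
wrist_force: [0.3, -0.5, 0.1]
finger_gap: 0.085
grip_force: 0.0
```

```bash
cat >> h.py <<'E'
def to(target,s=None):
    s=s or robot.sense(); R=cv2.Rodrigues(np.array(s['eef_rot']))[0]
    return R.T@(np.array(target)-s['tcp_pos'])/.05
E
python3 - <<'E'
from h import *
s=robot.sense();print(s['clock'],s['tcp_pos'],s['eef_rot'],to((.629,.07,.25)),s['wrist_force'],s['joint_positions'])
E
```

```text
1.6 [ 0.54079502 -0.10680783  0.2725228 ] [3.05722301e+00 7.20774837e-01 1.46757417e-03] [ 3.15754331 -2.37607988  0.45113953] [ 0.32000159 -0.54415323  0.06692015] [ 0.35856825  0.20064018 -0.28177148  1.71333208  0.05898331  1.23481508
 -1.04497437]
```

Emit:
step_arm(steps=[[[0.6,-0.46,0,0,85],[0.6,-0.46,0,0,85],[0.6,-0.46,0,0,85],[0.6,-0.46,0,0,85],[0.4,-0.3,0,0,85]]])

```text
clock: 2.1
tcp_pos: [0.6181, 0.0536, 0.2725]
eef_rot: [-3.055, -0.725, -0.002]
wrist_force: [-0.0, -0.3, 0.3]
finger_gap: 0.0853
grip_force: 0.0
```

```bash
python3 - <<'E'
from h import *
f=grab('wrist','w1');s=robot.sense();print(s['tcp_pos'],to((.629,.07,.25)),ray(f,(280,210)))
print(proj(f,[(.629,.07,.205),(.62,.16,.331),(.629,.07,.0)]))
E
```

```text
[0.61914586 0.05827235 0.27230289] [ 0.28002547 -0.11775929  0.44782008] (array([0.67666159, 0.08299456, 0.41479762]), array([-0.21471199, -0.12350786, -0.96883671]))
[[259.6302646  202.02012842]
 [-85.72918111 189.40837502]
 [267.21626474 163.78679987]]
```

View pics/w1.png

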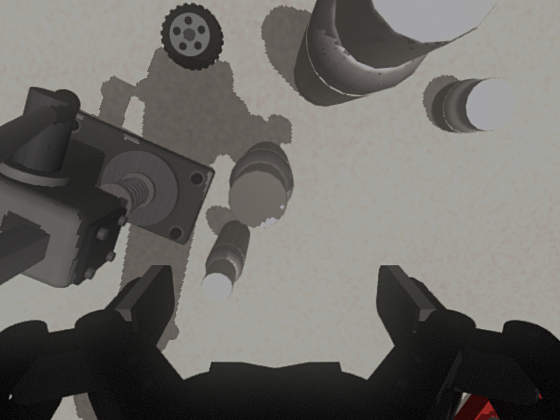

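The wrist view shows the middle can's cap centred near (259,197), predicted (260,202). The base's front corners are at (213,168) and (186,243).

```bash
python3 - <<'E'
from h import *
f=load('w1');c=onz(f,(259,197.5),.205);print('can',c)
print('base corners',onz(f,(214,168),.022),onz(f,(187,243),.022))
print(to((c[0],c[1],.16)))
E
```

```text
can [0.63142412 0.07163002 0.205     ]
base corners [0.59973112 0.12304383 0.022     ] [0.50162749 0.11505234 0.022     ]
[ 0.32976812 -0.117619    2.24808089]
```

Emit:
step_arm(steps=[[[0.33,-0.12,0,0,85],[0,0,0.5,0,85],[0,0,0.6,0,85],[0,0,0.6,0,85],[0,0,0.5,0,85]]])

```text
clock: 2.65
tcp_pos: [0.6292, 0.0622, 0.1607]
eef_rot: [3.058, 0.72, -0.001]
wrist_force: [0.1, 0.2, 0.4]
finger_gap: 0.0847
grip_force: 0.0
```

Emit:
step_arm(steps=[[[0,0,0,0,85],[0,0,0,0,40],[0,0,0,0,30],[0,0,0,0,30],[0,0,0,0,30]]])

```text
clock: 3.15
tcp_pos: [0.6312, 0.0632, 0.1637]
eef_rot: [-3.056, -0.719, -0.006]
wrist_force: [-0.8, 2.0, 4.1]
finger_gap: 0.0369
grip_force: 59.3
```

Emit:
step_arm(steps=[[[0,0,-0.15,0,30],[0,0,-0.25,0,30],[0,0,-0.2,0,30],[-0.1,0.2,0,0,30],[-0.2,0.4,0,0,30]]])

```text
clock: 3.65
tcp_pos: [0.6303, 0.0292, 0.192]
eef_rot: [-3.056, -0.725, -0.002]
wrist_force: [0.8, 0.2, -2.3]
finger_gap: 0.037
grip_force: 59.6
```

Emit:
step_arm(steps=[[[-0.2,0.4,0,0,30],[-0.2,0.4,0,0,30],[-0.2,0.4,0,0,30],[-0.2,0.4,0,0,30],[-0.2,0.4,0,0,30]]])

```text
clock: 4.15
tcp_pos: [0.6294, -0.0866, 0.191]
eef_rot: [3.058, 0.717, -0.002]
wrist_force: [-0.6, 0.2, -2.8]
finger_gap: 0.0369
grip_force: 59.7
```

Emit:
step_arm(steps=[[[-0.1,0.2,0,0,30],[-0.1,0.2,0,0,30],[0,0,0.1,0,30],[0,0,0.1,0,30],[0,0,0,0,30]]])

```text
clock: 4.65
tcp_pos: [0.6292, -0.1046, 0.18]
eef_rot: [-3.056, -0.722, 0.003]
wrist_force: [-0.5, 0.7, -2.6]
finger_gap: 0.037
grip_force: 59.7
```

```bash
python3 - <<'E'
from h import *
s=robot.sense();print(s['clock'],s['tcp_pos'],s['wrist_force'],s['finger_gap'])
a=grab('scene','s2')['pixels'];b=grab('wrist','w2')['pixels']
cv2.imwrite('pics/both2.png',cv2.cvtColor(np.hstack([a[90:400,150:550],b[:310,80:480]]),cv2.COLOR_RGB2BGR))
E
```

```text
4.65 [ 0.6291867  -0.10459759  0.17998647] [-0.48150707  0.74393058 -2.62491937] 0.036982597921308334
```

View pics/both2.png

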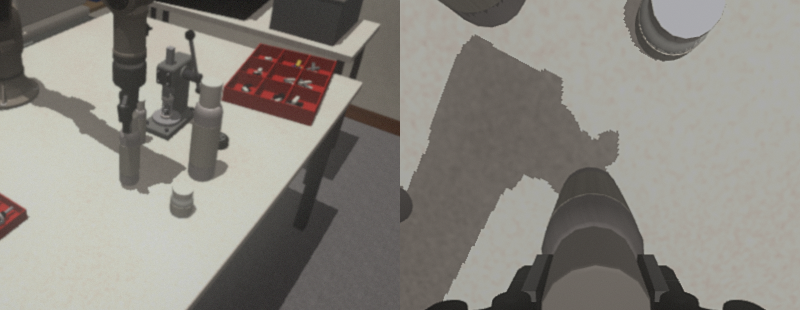

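The can hangs upright in the gripper, at about (129,160) of the left crop, with clear table below and roughly 16 mm to go. I'll lower it gently.

Emit:
step_arm(steps=[[[0,0,0.1,0,30],[0,0,0.1,0,30],[0,0,0.06,0,30],[0,0,0.04,0,30],[0,0,0,0,30]]])

```text
clock: 5.25
tcp_pos: [0.6297, -0.1065, 0.1658]
eef_rot: [-3.058, -0.719, 0.001]
wrist_force: [-0.3, -0.1, -2.3]
finger_gap: 0.0371
grip_force: 59.7
```

Emit:
step_arm(steps=[[[0,0,0.03,0,30],[0,0,0.02,0,30],[0,0,0.02,0,30],[0,0,0,0,30],[0,0,0,0,30]]])

```text
clock: 5.75
tcp_pos: [0.6304, -0.1063, 0.1637]
eef_rot: [3.058, 0.719, 0.002]
wrist_force: [-1.3, 0.2, 3.6]
finger_gap: 0.0365
grip_force: 60.1
```

Emit:
step_arm(steps=[[[0,0,0,0,45],[0,0,0,0,60],[0,0,0,0,85],[0,0,0,0,85],[0,0,0,0,85]]])

```text
clock: 6.25
tcp_pos: [0.6299, -0.1065, 0.1627]
eef_rot: [3.058, 0.719, -0.0]
wrist_force: [-0.5, 0.2, -0.4]
finger_gap: 0.0849
grip_force: 0.0
```

Emit:
step_arm(steps=[[[0,0,-0.3,0,85],[0,0,-0.7,0,85],[0,0,-1,0,85],[0,0,-1,0,85],[0,0,-1,0,85]]])

```text
clock: 6.75
tcp_pos: [0.6296, -0.1063, 0.3663]
eef_rot: [3.057, 0.719, 0.002]
wrist_force: [0.8, -0.8, -0.3]
finger_gap: 0.0852
grip_force: 0.0
```

```bash
python3 - <<'E'
from h import *
s=robot.sense();print(s['tcp_pos'],s['joint_positions']);t=grab('top','t3');r=grab('scene','s3')
for f,b in((t,'top0'),(r,'scene0')):
    d=np.abs(f['pixels'].astype(int)-load(b)['pixels']).sum(2)
a=cv2.resize(t['pixels'][120:290,100:300],(400,340));b=r['pixels'][80:420,150:550]
cv2.imwrite('pics/both3.png',cv2.cvtColor(np.hstack([a,b]),cv2.COLOR_RGB2BGR))
E
```

```text
[ 0.62961887 -0.10632926  0.36631561] [ 0.3275196   0.32708247 -0.31225508  1.35227226  0.09955928  1.47581002
 -1.0872442 ]
```

View pics/both3.png

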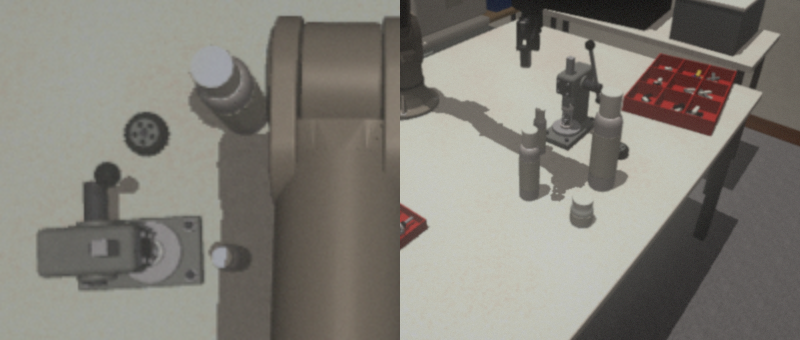

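The can stands upright and free at about (529,165) of the right crop, and the lever is untouched. Next I'll turn the tool so that the fingers close along the hub axis.

Emit:
step_arm(steps=[[[0,0,-0.4,1,85],[0,0,-0.4,1,85],[0,0,0,1,85],[0,0,0,1,85],[0,0,0,1,85]]])

```text
clock: 7.35
tcp_pos: [0.6299, -0.1064, 0.4041]
eef_rot: [3.14, 0.092, 0.003]
wrist_force: [-0.5, 0.4, -0.9]
finger_gap: 0.0848
grip_force: 0.0
```

Emit:
step_arm(steps=[[[0,0,0,1,85],[0,0,0,1,85],[0,0,0,1,85],[0,0,0,1,85],[0,0,0,1,85]]])

```text
clock: 7.85
tcp_pos: [0.6299, -0.1063, 0.4038]
eef_rot: [-3.096, 0.533, -0.002]
wrist_force: [-0.2, 0.1, -0.7]
finger_gap: 0.0852
grip_force: 0.0
```

Emit:
step_arm(steps=[[[0,0,0,1,85],[0,0,0,1,85],[0,0,0,1,85],[0,0,0,1,85],[0,0,0,1,85]]])

```text
clock: 8.35
tcp_pos: [0.6299, -0.1063, 0.4038]
eef_rot: [-2.928, 1.138, -0.002]
wrist_force: [0.4, -1.1, -0.0]
finger_gap: 0.0848
grip_force: 0.0
```

Emit:
step_arm(steps=[[[0,0,0,1,85],[0,0,0,1,85],[0,0,0,1,85],[0,0,0,1,85],[0,0,0,1,85]]])

```text
clock: 8.85
tcp_pos: [0.6299, -0.1063, 0.4039]
eef_rot: [-2.643, 1.696, -0.002]
wrist_force: [-0.0, 0.4, 0.7]
finger_gap: 0.0849
grip_force: 0.0
```

Emit:
step_arm(steps=[[[0,0,0,1,85],[0,0,0,1,85],[0,0,0,1,85],[0,0,0,1,85],[0,0,0,0.7,85]]])

```text
clock: 9.35
tcp_pos: [0.63, -0.1056, 0.4033]
eef_rot: [-2.281, 2.155, 0.002]
wrist_force: [-0.1, -1.0, -1.2]
finger_gap: 0.0851
grip_force: 0.0
```

```bash
python3 - <<'E'
from h import *
np.set_printoptions(precision=3,suppress=True)
s=robot.sense();print(s['clock'],s['tcp_pos'],s['joint_positions'],'\n',cv2.Rodrigues(s['eef_rot'])[0],to((.621,.1,.405)))
f=grab('wrist','w4');print(proj(f,[(.62,.16,.331)]))
E
```

```text
9.35 [ 0.63  -0.106  0.403] [-0.049  0.316  0.209  1.291 -0.068  1.54  -2.933] 
 [[ 0.057 -0.998  0.001]
 [-0.998 -0.057  0.003]
 [-0.003 -0.001 -1.   ]] [-4.116 -0.053 -0.022]
[[268.624 511.174]]
```

Joint 7 is at its limit on this side, so I'll use the equivalent grasp a half turn back.

Emit:
step_arm(steps=[[[0,0,0,-1,85],[0,0,0,-1,85],[0,0,0,-1,85],[0,0,0,-1,85],[0,0,0,-1,85]]])

```text
clock: 9.9
tcp_pos: [0.6299, -0.1061, 0.4037]
eef_rot: [-2.67, 1.654, -0.002]
wrist_force: [0.1, -0.1, -0.1]
finger_gap: 0.0848
grip_force: 0.0
```

Emit:
step_arm(steps=[[[0,0,0,-1,85],[0,0,0,-1,85],[0,0,0,-1,85],[0,0,0,-1,85],[0,0,0,-1,85]]])

```text
clock: 10.4
tcp_pos: [0.6299, -0.1062, 0.4037]
eef_rot: [-2.946, 1.091, -0.002]
wrist_force: [0.6, -0.3, 0.7]
finger_gap: 0.085
grip_force: 0.0
```

Emit:
step_arm(steps=[[[0,0,0,-1,85],[0,0,0,-1,85],[0,0,0,-1,85],[0,0,0,-1,85],[0,0,0,-1,85]]])

```text
clock: 10.9
tcp_pos: [0.6299, -0.1062, 0.4037]
eef_rot: [-3.104, 0.484, -0.002]
wrist_force: [-0.5, 0.2, 0.1]
finger_gap: 0.0849
grip_force: 0.0
```

Emit:
step_arm(steps=[[[0,0,0,-1,85],[0,0,0,-1,85],[0,0,0,-1,85],[0,0,0,-1,85],[0,0,0,-1,85]]])

```text
clock: 11.4
tcp_pos: [0.6299, -0.1062, 0.4038]
eef_rot: [3.138, 0.142, 0.002]
wrist_force: [-0.2, 0.1, -0.4]
finger_gap: 0.0848
grip_force: 0.0
```

Emit:
step_arm(steps=[[[0,0,0,-1,85],[0,0,0,-1,85],[0,0,0,-1,85],[0,0,0,-1,85],[0,0,0,-1,85]]])

```text
clock: 11.9
tcp_pos: [0.6299, -0.1062, 0.4038]
eef_rot: [3.047, 0.763, 0.002]
wrist_force: [-0.5, 0.2, -0.4]
finger_gap: 0.0846
grip_force: 0.0
```

Emit:
step_arm(steps=[[[0,0,0,-1,85],[0,0,0,-1,85],[0,0,0,-1,85],[0,0,0,-1,85],[0,0,0,-1,85]]])

```text
clock: 12.4
tcp_pos: [0.6299, -0.1062, 0.4038]
eef_rot: [2.835, 1.353, 0.002]
wrist_force: [0.3, 0.0, -0.5]
finger_gap: 0.0848
grip_force: 0.0
```

Emit:
step_arm(steps=[[[0,0,0,-1,85],[0,0,0,-1,85],[0,0,0,-1,85],[0,0,0,-1,85],[0,0,0,-1,85]]])

```text
clock: 12.9
tcp_pos: [0.6299, -0.1063, 0.4038]
eef_rot: [2.509, 1.889, 0.001]
wrist_force: [-0.1, 0.4, -0.1]
finger_gap: 0.0849
grip_force: 0.0
```

Emit:
step_arm(steps=[[[0,0,0,-1,85],[0,0,0,-1,85],[0,0,0,-1,85],[0,0,0,-1,85],[0,0,0,-0.3,85]]])

```text
clock: 13.4
tcp_pos: [0.6299, -0.1063, 0.4038]
eef_rot: [2.152, 2.288, 0.001]
wrist_force: [0.0, -0.5, 0.2]
finger_gap: 0.0855
grip_force: 0.0
```

```bash
python3 - <<'E'
from h import *
np.set_printoptions(precision=3,suppress=True)
s=robot.sense();print(s['clock'],s['tcp_pos'],s['joint_positions'],'\n',cv2.Rodrigues(s['eef_rot'])[0],to((.621,.08,.405)))
f=grab('wrist','w4');print(proj(f,[(.62,.16,.331)]))
E
```

```text
13.4 [ 0.63  -0.106  0.404] [ 0.279  0.319 -0.25   1.28   0.078  1.55   0.101] 
 [[-0.061  0.998  0.001]
 [ 0.998  0.061 -0.   ]
 [-0.     0.001 -1.   ]] [ 3.73   0.05  -0.026]
[[ 287.962 -280.192]]
```

Emit:
step_arm(steps=[[[0.6,0,0,0,85],[0.9,0,0,0,85],[0.9,0,0,0,85],[0.9,0,0,0,85],[0.4,0.05,0,0,85]]])

```text
clock: 13.95
tcp_pos: [0.6202, 0.0848, 0.4037]
eef_rot: [-2.146, -2.292, -0.004]
wrist_force: [0.7, 0.4, 1.1]
finger_gap: 0.0852
grip_force: 0.0
```

```bash
python3 - <<'E'
from h import *
np.set_printoptions(precision=4,suppress=True)
f=grab('wrist','w5');s=robot.sense();print(s['clock'],s['tcp_pos'],s['joint_positions'])
print(proj(f,[(.62,.16,.331),(.6176,.2226,.178)]))
E
```

```text
14.0 [0.6204 0.0874 0.4035] [ 0.0444  0.3003 -0.3409  1.3113  0.0945  1.5443 -0.2155]
[[282.6347 106.4401]
 [281.2104  48.2096]]
```

View pics/w5.png

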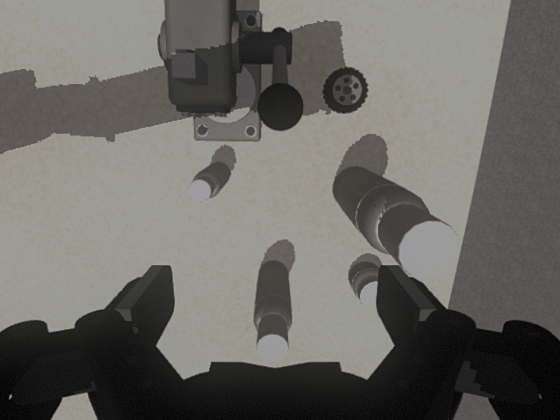

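The wrist view shows the knob at (280,106), predicted (282.6,106.4), and the press's edges align with the tool axes, so the yaw is about 3.5°.

```bash
python3 - <<'E'
from h import *
np.set_printoptions(precision=4,suppress=True)
f=load('w5');k=onz(f,(280.5,106),.331);print(k,tri(f,(280.5,106),load('scene0'),(340,125)),to((k[0],k[1],.312)))
# base front corners -> yaw
a,b=onz(f,(195,139.5),.022),onz(f,(261,138.5),.022);print(a,b,np.degrees(np.arctan2(b[1]-a[1],b[0]-a[0])))
E
```

```text
[0.6187 0.1602 0.331 ] (array([0.6199, 0.1609, 0.3313]), np.float64(0.0029243622941441186)) [1.4457 0.0648 1.8365]
[0.4985 0.1182 0.022 ] [0.5972 0.1261 0.022 ] 4.576674770640264
```

Emit:
step_arm(steps=[[[0.5,0.06,0,0,85],[0.6,0,0,0,85],[0.35,0,0.1,0,85],[0,0,0.5,0,85],[0,0,0.6,0,85]]])

```text
clock: 14.5
tcp_pos: [0.6208, 0.1516, 0.3433]
eef_rot: [2.153, 2.285, 0.004]
wrist_force: [0.1, -0.7, 0.3]
finger_gap: 0.0851
grip_force: 0.0
```

Emit:
step_arm(steps=[[[0,0,0.4,0,85],[0,0,0.2,0,85],[0,0,0,0,85],[0,0,0,0,60],[0,0,0,0,45]]])

```text
clock: 15.0
tcp_pos: [0.621, 0.1511, 0.3145]
eef_rot: [2.154, 2.285, 0.004]
wrist_force: [0.3, 0.4, 0.9]
finger_gap: 0.0585
grip_force: 0.0
```

```bash
python3 - <<'E'
from h import *
np.set_printoptions(precision=4,suppress=True)
s=robot.sense();print(s['clock'],s['tcp_pos'],s['joint_positions'],s['wrist_force'],s['finger_gap'],to((.619,.160,.312)))
f=grab('wrist','w6')
E
```

```text
15.0 [0.621  0.1511 0.3145] [-0.0388  0.3477 -0.362   1.4397  0.1238  1.3737 -0.346 ] [0.292  0.3653 0.8568] 0.05848792202562625 [ 0.1801 -0.0299  0.0491]
```

View pics/w6.png

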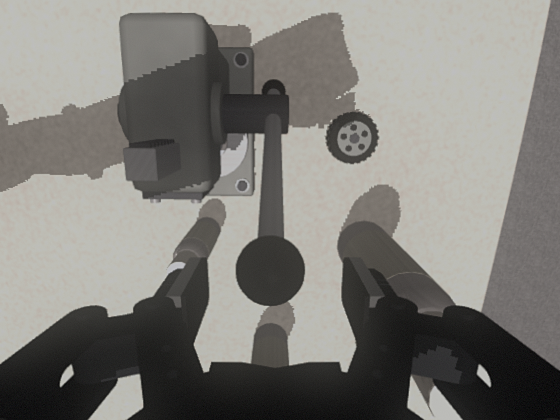

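The knob (270,270) is between the pads, about 9 mm toward the press side, so I'll shift +0.18 along the tool's x and close.

Emit:
step_arm(steps=[[[0.18,-0.03,0.04,0,50],[0,0,0,0,50],[0,0,0,0,20],[0,0,0,0,20],[0,0,0,0,20]]])

```text
clock: 15.55
tcp_pos: [0.6185, 0.1599, 0.3112]
eef_rot: [2.155, 2.286, 0.001]
wrist_force: [0.1, 0.2, 1.9]
finger_gap: 0.0252
grip_force: 58.7
```

Emit:
step_arm(steps=[[[0,0,0,0,20],[0,0,0,0,20],[0,0,0,0,20],[0,0,0,0,20],[0,0,0,0,20]]])

```text
clock: 16.05
tcp_pos: [0.6185, 0.16, 0.3112]
eef_rot: [2.155, 2.286, 0.001]
wrist_force: [0.3, 1.2, 2.4]
finger_gap: 0.0251
grip_force: 58.8
```

```bash
python3 - <<'E'
from h import *
np.set_printoptions(precision=3,suppress=True)
s=robot.sense();print(s['clock'],s['tcp_pos'],s['wrist_force'],s['finger_gap'],s['grip_force'])
th=np.radians(np.r_[68,np.arange(64,-1,-4)]);print(np.c_[np.degrees(th[1:]),-np.diff(np.cos(th))*165/50,-np.diff(np.sin(th))*165/50])
E
```

```text
16.05 [0.618 0.16  0.311] [0.34  1.184 2.437] 0.02513063032389126 58.83419573307037
[[64.    -0.21   0.094]
 [60.    -0.203  0.108]
 [56.    -0.195  0.122]
 [52.    -0.186  0.135]
 [48.    -0.176  0.148]
 [44.    -0.166  0.16 ]
 [40.    -0.154  0.171]
 [36.    -0.142  0.182]
 [32.    -0.129  0.191]
 [28.    -0.115  0.199]
 [24.    -0.101  0.207]
 [20.    -0.086  0.214]
 [16.    -0.071  0.219]
 [12.    -0.056  0.223]
 [ 8.    -0.04   0.227]
 [ 4.    -0.024  0.229]
 [ 0.    -0.008  0.23 ]]
```

Emit:
step_arm(steps=[[[-0.21,0,0.09,0,20],[-0.2,0,0.11,0,20],[-0.19,0,0.12,0,20],[-0.19,0,0.13,0,20],[-0.18,0,0.15,0,20]]])

```text
clock: 16.55
tcp_pos: [0.6208, 0.1105, 0.2803]
eef_rot: [-2.155, -2.285, 0.001]
wrist_force: [-1.5, 2.2, 4.7]
finger_gap: 0.0251
grip_force: 60.2
```

Emit:
step_arm(steps=[[[0,0,0,0,20],[0,0,0,0,20],[0,0,0,0,20],[0,0,0,0,20],[0,0,0,0,20]]])

```text
clock: 17.05
tcp_pos: [0.6208, 0.1105, 0.2805]
eef_rot: [2.155, 2.285, -0.003]
wrist_force: [-0.8, -2.9, -0.2]
finger_gap: 0.0253
grip_force: 59.9
```

```bash
python3 - <<'E'
from h import *
np.set_printoptions(precision=4,suppress=True)
s=robot.sense();R=cv2.Rodrigues(s['eef_rot'])[0];g=s['tcp_pos']-R[:,2]*.0187;print(s['clock'],g,s['wrist_force'],s['moment'],s['finger_gap'])
H=np.array([.6147,.2217,.178]);d=g-H;print('ang',np.degrees(np.arctan2(d[2],-d[1])),'r',np.hypot(np.hypot(d[0],d[1]),d[2]))
f=grab('scene','s7');p=f['pixels'][90:200,280:390];w=grab('wrist','w7')['pixels']
p=cv2.resize(p,(420,420));cv2.imwrite('pics/b7.png',cv2.cvtColor(np.hstack([p,w[:,100:460]]),cv2.COLOR_RGB2BGR))
E
```

```text
17.05 [0.6208 0.1105 0.2992] [-0.7724 -2.9102 -0.2474] [-0.5221  0.0443  0.159 ] 0.025258534590730086
ang 47.47928984851882 r 0.16459174304827748
```

View pics/b7.png

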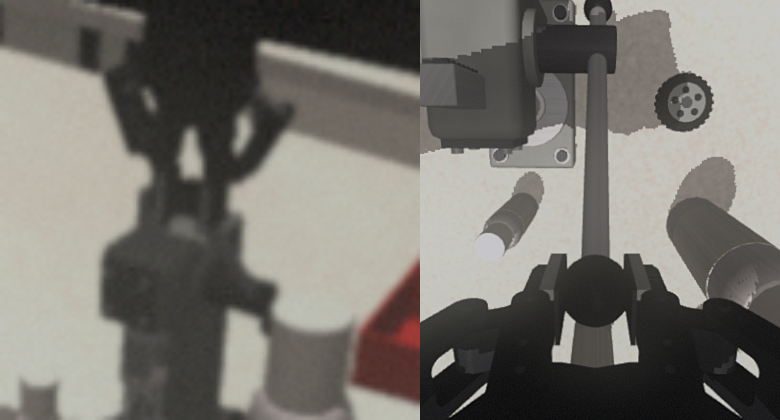

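The knob is held (wrist view near (597,290)) and the lever follows at about 47.5°. I'll continue along the arc.

Emit:
step_arm(steps=[[[-0.17,0,0.16,0,20],[-0.15,0,0.17,0,20],[-0.14,0,0.18,0,20],[-0.13,0,0.19,0,20],[-0.12,0,0.2,0,20]]])

```text
clock: 17.65
tcp_pos: [0.6225, 0.0772, 0.2383]
eef_rot: [-2.154, -2.285, -0.002]
wrist_force: [-5.4, -0.4, 9.7]
finger_gap: 0.0253
grip_force: 64.4
```

Emit:
step_arm(steps=[[[-0.1,0,0.21,0,20],[-0.09,0,0.21,0,20],[-0.06,0,0.18,0,20],[-0.03,0,0.1,0,20],[0,0,0,0,20]]])

```text
clock: 18.15
tcp_pos: [0.623, 0.0634, 0.202]
eef_rot: [-2.152, -2.285, -0.0]
wrist_force: [-3.4, -1.1, 5.3]
finger_gap: 0.0249
grip_force: 67.4
```

```bash
cat > ang.py <<'E'
from h import *
np.set_printoptions(precision=4,suppress=True)
s=robot.sense();R=cv2.Rodrigues(s['eef_rot'])[0];g=s['tcp_pos']-R[:,2]*.0187;print(s['clock'],g,s['wrist_force'],s['moment'],s['finger_gap'],s['grip_force'])
H=np.array([.6147,.2217,.178]);d=g-H;print('ang',np.degrees(np.arctan2(d[2],np.hypot(d[0],d[1]))),'r',np.linalg.norm(d),'next',(R.T@(np.array([.6263,.0571,.178])-g))/.05)
E
python3 ang.py
```

```text
18.15 [0.623  0.0633 0.2207] [-3.4385 -1.1275  5.3224] [-0.053   1.1262  0.2676] 0.024926160636402912 67.40182042121887
ang 15.083676097726597 r 0.1642272843669231 next [-0.1301  0.0596  0.8544]
```

Emit:
step_arm(steps=[[[-0.06,0.02,0.2,0,20],[-0.04,0.02,0.2,0,20],[-0.02,0.01,0.18,0,20],[-0.01,0,0.1,0,20],[0,0,0,0,20]]])

```text
clock: 18.65
tcp_pos: [0.6231, 0.0595, 0.1673]
eef_rot: [-2.147, -2.282, 0.004]
wrist_force: [-11.2, 1.3, 6.9]
finger_gap: 0.0255
grip_force: 69.9
```

```bash
python3 ang.py; python3 - <<'E'
from h import *
f=grab('scene','s8');p=cv2.resize(f['pixels'][100:200,280:380],(420,420));w=grab('wrist','w8')['pixels']
cv2.imwrite('pics/b8.png',cv2.cvtColor(np.hstack([p,w[:,100:460]]),cv2.COLOR_RGB2BGR))
E
```

```text
18.65 [0.6233 0.0594 0.186 ] [-11.2169   1.2757   6.8967] [0.6905 1.875  0.0648] 0.025455385952955528 69.87034678459167
ang 2.81054363024322 r 0.1627003776197832 next [-0.0507  0.0589  0.1589]
```

View pics/b8.png

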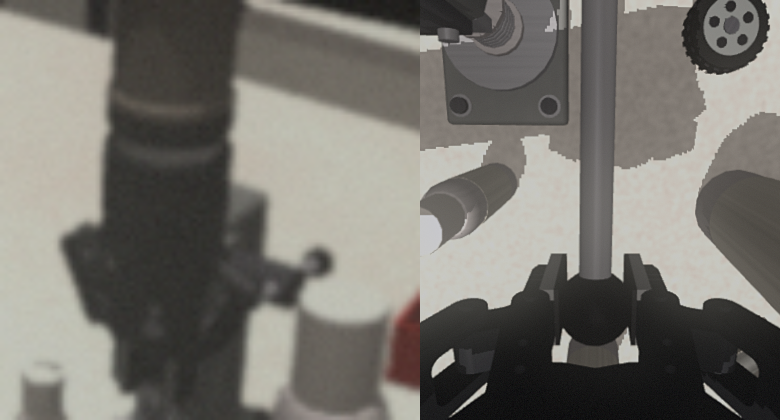

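The wrist view shows the knob at (275,308) with the bar running up from it at columns 260–293, nearly level. The scene view shows the stub ball at (355.7,162.4). I'll measure the bar's tilt from its two edges and from the stub ball.

```bash
cat > tilt.py <<'E'
from h import *
def tilt(name,r0=8,r1=262):
    f=load(name);K,dd,R,t=cam(f);g=cv2.GaussianBlur(cv2.cvtColor(f['pixels'],cv2.COLOR_RGB2GRAY),(1,5),0).astype(float)
    L,Rr=[],[]
    for r in range(r0,r1,2):
        d=np.abs(np.gradient(g[r]))
        def sub(a,b):
            i=a+np.argmax(d[a:b]);w=d[i-1:i+2];return i+(w[2]-w[0])/(2*(2*w[1]-w[0]-w[2])+1e-6) if w[1]>3 else None
        l,q=sub(253,270),sub(286,303)
        if l:L.append((l,r))
        if q:Rr.append((q,r))
    N=[]
    for E in(L,Rr):
        E=np.array(E);p=np.polyfit(E[:,1],E[:,0],1)
        for _ in range(4):
            e=E[:,0]-np.polyval(p,E[:,1]);k=abs(e)<max(.5,1.5*np.median(abs(e)));p=np.polyfit(E[k,1],E[k,0],1)
        E=E[k];u=cv2.undistortPoints(E.reshape(-1,1,2),K,dd).reshape(-1,2)
        n=np.linalg.svd(np.c_[u,np.ones(len(u))])[2][-1];N.append(n);print(len(E),p)
    v=R.T@np.cross(*N);v/=np.linalg.norm(v);v*=np.sign(v[1]);print(name,'bar dir to hub',v,'tilt above level',np.degrees(np.arcsin(-v[2])),'yaw',np.degrees(np.arctan2(-v[0],v[1])))
def stub(name,uv):
    H=np.array([.6147,.2217,.178]);f=load(name);c,d=ray(f,uv)
    n=np.array([.9975,.07,0]);P=c+d*((H-c)@n)/(d@n);q=P-H;print(P,'stub ang',np.degrees(np.arctan2(-q[2],q[1])),'r',np.linalg.norm(q))
if __name__=='__main__':
    import sys
    tilt(sys.argv[1])
E
python3 - <<'E'
from tilt import *
tilt('w8');stub('s8',(355.7,162.4));stub('scene0',(348,179))
E
```

```text
126 [-8.24917691e-03  2.60834993e+02]
127 [-2.39147442e-02  2.97452427e+02]
w8 bar dir to hub [-0.0475479   0.99566624 -0.07992455] tilt above level 4.584228834095352 yaw 2.734074420167838
[0.60985661 0.29071837 0.1668836 ] stub ang 9.149728957056217 r 0.07007544306999933
[0.6128165  0.2485399  0.12924981] stub ang 61.16458119027242 r 0.055682219088842265
```

The bar is about 3–4.6° above level and its yaw is 2.7°. I'll relieve the sideways force and go down about 9 mm.

Emit:
step_arm(steps=[[[0,-0.03,0.06,0,20],[0,-0.03,0.06,0,20],[0,0,0.06,0,20],[0,0,0,0,20],[0,0,0,0,20]]])

```text
clock: 19.25
tcp_pos: [0.6233, 0.0591, 0.1604]
eef_rot: [-2.152, -2.285, -0.005]
wrist_force: [-6.8, 1.4, 10.2]
finger_gap: 0.0254
grip_force: 70.5
```

```bash
python3 ang.py; python3 -c "
from tilt import *
grab('wrist','w9');tilt('w9')"
```

```text
19.25 [0.6233 0.059  0.1791] [-6.7981  1.4206 10.213 ] [ 0.5374  1.0399 -0.0401] 0.02541260294285035 70.50006866455078
ang 0.3988281542591007 r 0.16293774256597035 next [-0.0415  0.0577  0.0225]
127 [-4.59665215e-03  2.59814293e+02]
124 [-2.45622815e-02  2.97859351e+02]
w9 bar dir to hub [-0.04792485  0.99801683 -0.04081191] tilt above level 2.3389997856187 yaw 2.7492363853830413
```

Emit:
step_arm(steps=[[[0,-0.02,0.03,0,20],[0,-0.02,0.03,0,20],[0,0,0,0,20],[0,0,0,0,20],[0,0,0,0,20]]])

```text
clock: 19.8
tcp_pos: [0.6234, 0.059, 0.1586]
eef_rot: [2.154, 2.287, 0.011]
wrist_force: [-3.9, 1.6, 12.6]
finger_gap: 0.0251
grip_force: 70.6
```

Emit:
step_arm(steps=[[[0,0,0,0,20],[0,0,0,0,20],[0,0,0,0,20],[0,0,0,0,20],[0,0,0,0,20]]])

```text
clock: 20.3
tcp_pos: [0.6234, 0.059, 0.1586]
eef_rot: [2.154, 2.287, 0.01]
wrist_force: [-5.0, 0.1, 11.7]
finger_gap: 0.025
grip_force: 70.6
```

```bash
python3 ang.py; python3 -c "
from tilt import *
w=grab('wrist','w10')['pixels'];tilt('w10')
t=grab('top','t10')['pixels'];s=grab('scene','s10')['pixels']
cv2.imwrite('pics/b10.png',cv2.cvtColor(np.hstack([s[60:400,160:520],t[60:400,60:480]]),cv2.COLOR_RGB2BGR))"
```

```text
20.3 [0.6233 0.0589 0.1773] [-5.0122  0.1445 11.6706] [ 0.5714  0.5475 -0.0918] 0.024973070585132217 70.572270154953
ang -0.2585531935200228 r 0.16305412921264084 next [-0.039   0.0583 -0.0146]
127 [-3.08889425e-03  2.59585640e+02]
125 [-2.47154931e-02  2.98066998e+02]
w10 bar dir to hub [-0.04840262  0.99851802 -0.02487873] tilt above level 1.4255933402081764 yaw 2.7752097144828407
```

View pics/b10.png

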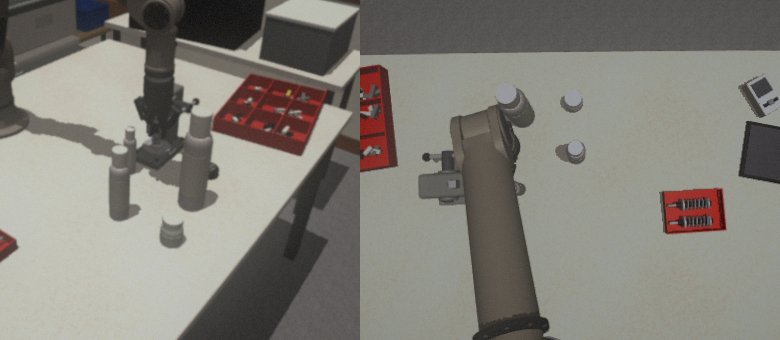

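The can stands upright at (119,185) in the left half and (575,150) in the right half. The lever is held level within about 1.5°, with a push of about 12 N as expected, and nothing else has moved. I'm handing the job in.

```bash
python3 -c "
from rig import robot
print(robot.close_job())"
```

```text
the job is handed in; nothing more can be done
None
```

The can now stands upright and released about 17 cm from where it was. The arm is holding the press lever level to within about 1.5° (cup top about 4 mm below the groove, inferred from the lever angle), and I handed the job in at about 20 s; no verdict was returned.

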